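Unload the tested LED bar from the clamp tester

ROBOT

A 7-joint arm with a two-finger parallel gripper is mounted at the origin on the work surface. World frame = base frame: x ahead of the robot, y to its left, z up, the work surface at z = 0. Lengths are in mm, angles in degrees, forces in N, time in s.
With the tool pointing down it reaches from about 400 to 925 mm from the base axis. Payload 5.6 kg.
Tool frame: the origin (TCP) lies on the centre line of the jaws, within the pads' length; the fingertips stand 17 mm ahead of it and the grasp point (between the pads) lies 2 mm behind it; z points along the fingers, y is the direction in which the jaws open and shut (so a half turn about z gives the same grasp; the last joint's range is limited). The gripper opens to 85 mm and grips with 20 to 120 N. Pads are 22 mm wide; open, the fingers measure 114 mm over their backs; the gripper's body (76 mm by 85 mm) begins 54 mm behind the grasp point. The pads swing forward as they close: fully open they stand 13 mm farther back than shut.
Start: joints at [64.744, 26.786, -0.665, 91.828, 0.344, 61.387, -3.226], TCP at [251.765, -599.269, 215.09] pointing down, gripper open.
Joint ranges: [-144.91, 144.91], [-17.63, 115.5], [-89.93, 88.59], [15.96, 139.68], [-74.01, 254.01], [8.47, 105.57], [-167.45, 167.45]. Speed limits (degrees/s): [147.25, 147.25, 180, 180, 180, 180, 180].

INTERFACE

Orientations are given as [roll, pitch, yaw] about the fixed x, y, z axes, in that order (R = Rz(yaw) Ry(pitch) Rx(roll)).
In Python, from station import ctrl gives the robot as it stands.
- The arm moves only by the tool play_rows, never from a script. Its argument "steps" is a list of rows, each a list of 5 numbers: the closure, from 0 (fully open) to 1 (shut), then the shift along the tool's x, y, z in units of 25 mm (1.0 is 25 mm), then the turn about the tool's z in units of 5 degrees (1.0 is 5 degrees). A call has 1 to 10 rows; each row is the pose to reach, as a shift and turn from the pose commanded when the call began, along the tool's axes at that moment; what a row does not reach only later rows make up. A row lasts 1/12 s, in which the tool goes at most 41.7 mm and 7.16 degrees, less where a joint would pass 70% of its speed; a pose out of reach is approached as far as the arm can. A call with a gripper value outside its range is refused whole. The fingers move at their own pace and stop on an object; "force" is the grip in N (left out, the last holds). Time passes only in rows, so rows that repeat a pose let the fingers close. It gives the time, the measured TCP pose, the force and the opening at its end, in the units of the state.
- ctrl.get_state(): the state, without advancing time (a new reading comes with each control period).
- ctrl.grab_frame(name): name is "scene" or "top" or "wrist"; returns the picture (400x640x3 uint8, blue, green, red); there is no depth.
- ctrl.camera_params(name): a dict with "fx", "fy", "cx", "cy" (pixels), "view" (4x4, takes a point from world to camera coordinates); the wrist camera has in their place "tool_from_camera" (4x4, takes a point from camera to tool coordinates, whose origin is the TCP and whose axes are the flange's). Camera axes: x right, y up, looking along -z (the intrinsics and any distortion apply to the point x, -y, -z); pixel columns grow to the right and rows downward; lengths in mm; the calibration is good to about 2 mm. A picture is of the moment at which its call begins: read the wrist's pose just before it. camera_params takes no time and is no camera call.
- ctrl.close_job(): hands the job in, once; it reports no verdict.
The state is a dict: "t": time; "qpos": joint angles; "joint_vel": joint speeds; "joint_efforts": joint torques, N m; "ee_pos": TCP position; "orientation": TCP orientation; "ft_force": force on the tool from outside, world axes, zero at the start; "ft_torque": the same for the moment, N m; "opening": finger opening in mm.
Only numpy, scipy, OpenCV 4.12 (cv2) and the standard library are available. Lean on these libraries where they do the work, as an engineer would, in place of code of your own. Each camera call takes 0.05 s, during which the arm holds its last target. There are 200 camera calls.

TASK

The LED bar in the tester has passed: swing the red clamp lever right up, lift the bar out of the nest and lower it, LEDs up, into the tray whose pocket matches its shape, letting go only once it rests flat on the pocket floor. Leave the lever up ready for the next bar, and leave all the other modules and things on the bench where they are.

Things in the scene. Friction and masses are not known exactly. Their poses are not given: they have to be found in the camera images.
- tester: fixed grey console, low front towards the trays, 265 mm deep (its x), 260 wide (its y). Origin: on the bench under the deck's middle; x to the rear, y to the left seen from its low front, z up. The flat deck rises to the rear at 30 deg: 28 mm high at x -100, 86 at x 0, 143 at x 100 mm; behind it a level-topped meter housing, 143 mm high (x 100 to 165). Deck normal: (-0.5, 0, 0.866).
- nest (a point): centre of the nest floor, where the underside of the bar lies; in the tester's frame (-2, 0, 89) mm, on top of a black plate 4 mm thick on the deck. The bar's length lies along the tester's y. White walls 10 mm high stand 2 mm off the bar's sides and ends; the middle 66 mm of both long sides is open for fingers. The bar comes out square to the deck.
- lever (a joint): clamp lever, rad: 0 shut, pointing down the slope parallel to the deck across the bar's right-hand (-y) end, its black head 1 mm above the bar, holding it in; grows as the red handle is lifted and swung to the rear; stop at 1.92 (upright). Over 1.3 it is clear of the bar. Stiff hinge (0.22 N m, 2 N at the grip): stays where left. Starts at 0 to 0.04.
- lever_hinge (a point): middle of the lever's hinge, axis along the tester's y; in the tester's frame (16.4, -62, 141.4) mm, 40 mm above the deck. Fixed. The upright lever keeps within 16 mm of this y and reaches 136 mm from here.
- lever_grip (a point): point on the centre line of the lever's red plastic handle, 110 mm from the hinge; moves with the lever (x axis from the handle to the hinge, y along the hinge). The handle is a bar 16 mm wide (along the hinge axis) and 14 mm thick, from 64 to 136 mm from the hinge; shut, its centre line is 40 mm above the deck with free space at both sides and below.
- bar: the LED bar in the tester: aluminium, 40 mm wide (its x), 160 long (its y), 22 high (its z), white top with five LED domes (7 mm higher) and copper pads at both ends; 0.18 to 0.36 kg. Origin: centre of its underside. Starts in the nest, tilted 30 deg with the deck. Its two ends are alike.
- tray_bar: fixed grey tray, 192 mm (its x) by 92 (its y) by 16 high, with one long pocket: 168 by 48 mm, 12 deep, black floor 4 mm above the bench; the middle 60 mm of both long walls is cut away for fingers. Origin: centre of the underside, under the pocket's middle. The bar's tray. The three trays change places between starts.
- tray_square: fixed grey tray, same outside size, with two square pockets (72 mm) 46 mm either side of its middle; one holds a square module
- tray_round: fixed grey tray, same outside size, with two round pockets (76 mm) 47 mm either side of its middle; one holds a round module
- bar_waiting: a second, identical LED bar lying on the bench beyond the trays; origin: centre of its underside. Not to be moved
- square_module: square LED module, 66 x 66 x 20 mm, in the square tray; origin: centre of its underside. Not to be moved
- puck_module: round LED module, 68 mm across, 20 mm high, in the round tray; origin: centre of its underside. Not to be moved
- meter: yellow and black hand multimeter lying on the bench, 85 x 165 x 40 mm; origin: centre of its underside. Not to be moved
- driver: screwdriver with orange handle lying on the bench, about 200 mm long, between the trays and the robot. Not to be moved
- mouse: black computer mouse, 98 x 58 x 30 mm, beyond the trays on the left. Not to be moved
- tape_roll: roll of tape, 90 mm across, 24 mm high, near the robot. Not to be moved
- pen_pot: blue pot, 76 mm across, 90 mm high, on the right. Not to be moved

How it is judged (in metres and radians):
On the way, in this order (a step that is already met when the one before it is completed fails the run):
1. the clamp lever is swung up while the bar still lies in the nest (value of joint lever above 1.3 rad and distance between bar and nest below 0.015 m), for 0.2 s.
2. the bar is lifted clear of the nest, the lever staying up (value of joint lever above 1.3 rad and distance between bar and nest above 0.06 m and contact force between the fingers and bar above 0.5 N), for 0.1 s.
3. the bar is down in the long pocket, within 6 mm of its floor, LEDs up, while the fingers still hold it (horizontal distance between bar and tray_bar below 0.009 m and angle between the y axis of bar and the x axis of tray_bar, either way round below 0.1 rad and angle between bar's own z axis and vertical below 0.08 rad and z of bar in the frame of tray_bar below 0.01 m and contact force between the fingers and bar above 0.5 N).
At the end, for the whole second after the job is handed in: Lever up (over 1.3 rad). Bar released and at rest in tray_bar's long pocket, LEDs up, tilt under 0.08 rad, underside under 3 mm above the floor, centre within 9 mm of the pocket's, length along it within 0.1 rad either way round. All else unmoved (20 mm) (value of joint lever above 1.3 rad and horizontal distance between bar and tray_bar below 0.009 m and angle between the y axis of bar and the x axis of tray_bar, either way round below 0.1 rad and angle between bar's own z axis and vertical below 0.08 rad and z of bar in the frame of tray_bar below 0.007 m and linear speed of bar below 0.02 m/s and contact force between the fingers and bar below 0.05 N); the robot touches nothing.
It fails at once if another LED module is moved more than 20 mm (distance of any of bar_waiting, square_module, puck_module from where it was at the start of the episode above 0.02 m).
It fails at once if the meter, screwdriver, mouse, tape roll or pen pot is moved more than 20 mm (distance of any of meter, driver, mouse, tape_roll, pen_pot from where it was at the start of the episode above 0.02 m).
It also fails if it takes over 54 s, if anything falls off the work surface, if the arm or the gripper's body presses on something with over 40 N, if the wrist force passes 120 N, or if a joint passes its speed limit or range.

## Working session

There is one attempt and no reset: what is moved stays moved. The work goes in short steps, Python scripts to look and compute and a tool call to move; the robot and the scene stay as the last step left them, time stands still between calls to the robot, and variables do not carry over. Pictures are saved under pics/ and viewed, about 8 in all and at most 12, crops included, and the job is handed in when it is done.

Besides the shell and the picture viewer there is one more tool, called after "Request:" as name(argument=value, ...) on one line, values as JSON. play_rows: Moves the arm, as the interface text tells. Its arguments: {"type":"object","properties":{"steps":{"type":"array"},"force":{"type":"number"}},"required":["steps"]}

```bash
ls; mkdir -p pics; python3 - <<'E'
from station import ctrl
import cv2,json
s=ctrl.get_state();print(s)
for n in("scene","top"):
    f=ctrl.grab_frame(n);cv2.imwrite(f"pics/{n}0.png",f);p=ctrl.camera_params(n);print(n,p)
print(ctrl.camera_params("wrist"))
E
```

```text
pics
{'t': 0.0, 'qpos': array([64.74423977, 26.83733005, -0.66556206, 91.88574961,  0.34275763,
       61.3880383 , -3.22590064]), 'joint_vel': array([ 0.03962885,  0.08497699, -0.0932382 ,  0.03610821, -0.04495904,
        0.05283748, -0.03287688]), 'joint_efforts': array([-2.15063183e-04, -5.32397604e+01,  2.09390558e-02, -2.51307124e+01,
        1.12710256e-02,  7.67725753e-03, -6.99864572e-06]), 'ee_pos': array([ 251.49710879, -598.67558241,  214.0884399 ]), 'orientation': array([-1.79891051e+02,  6.25972405e-03,  2.27884589e+01]), 'ft_force': array([ 0.4535985 , -0.44538128,  0.19218954]), 'ft_torque': array([0.01170982, 0.01020548, 0.00435365]), 'opening': 85.55297656102634}
scene {'fx': 487.5016783181058, 'fy': 487.5016783181058, 'cx': 317.83416156185535, 'cy': 205.85767717328622, 'view': array([[-7.22765418e-01,  6.90922116e-01, -1.53876767e-02,
         4.07779461e+02],
       [-4.24092112e-01, -4.25837340e-01,  7.99254928e-01,
         1.34475651e+02],
       [ 5.45670259e-01,  5.84199614e-01,  6.00795123e-01,
        -1.96954356e+03],
       [ 0.00000000e+00,  0.00000000e+
[... 267 characters left out ...]
-01,  7.83102140e-03,  8.24359034e-02,
        -5.14072009e+02],
       [-8.24769024e-02,  5.06477259e-03,  9.96580106e-01,
        -1.20222214e+03],
       [ 0.00000000e+00,  0.00000000e+00,  0.00000000e+00,
         1.00000000e+00]])}
{'fx': 360.1777660982489, 'fy': 360.1777660982489, 'cx': 315.5567098924808, 'cy': 199.42386286687795, 'tool_from_camera': array([[ 3.44618101e-04,  9.54328496e-01,  2.98759106e-01,
         7.59207040e+01],
       [ 9.99999917e-01, -3.93837374e-04,  1.04539596e-04,
        -8.18367837e-01],
       [ 2.17427617e-04,  2.98759045e-01, -9.54328552e-01,
        -1.58643516e+02],
       [ 0.00000000e+00,  0.00000000e+00,  0.00000000e+00,
         1.00000000e+00]])}
```

View pics/top0.png

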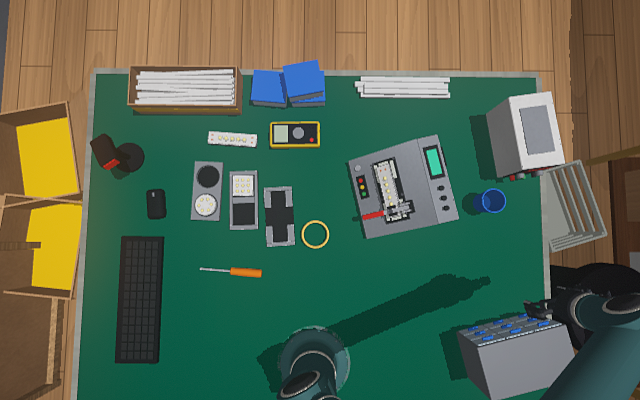

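View pics/scene0.png

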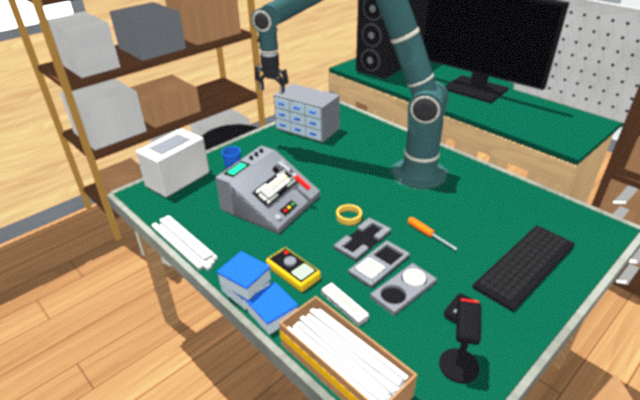

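```bash
python3 - <<'E'
import cv2,numpy as np
f=cv2.imread("pics/top0.png")
a=cv2.resize(f[125:250,335:470],None,fx=4.4,fy=4.4,interpolation=cv2.INTER_CUBIC)
b=cv2.resize(f[180:250,258:303],None,fx=4.4,fy=4.4,interpolation=cv2.INTER_CUBIC)
c=np.zeros((550,800,3),np.uint8);c[:a.shape[0],:a.shape[1]]=a;c[:b.shape[0],600:600+b.shape[1]]=b
print(a.shape,b.shape);cv2.imwrite("pics/crop1.png",c)
E
```

```text
(550, 594, 3) (308, 198, 3)
```

View pics/crop1.png

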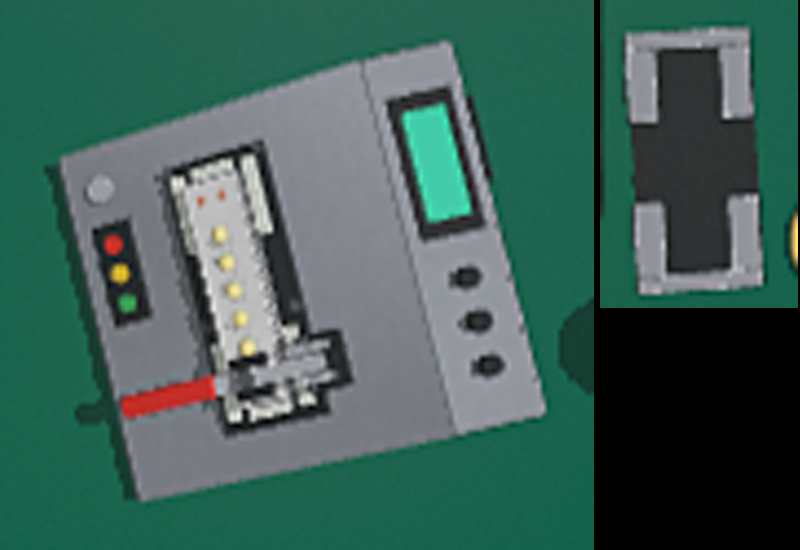

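The views show the tester at the right with its lever shut (red handle tip at about (362,217) in the top view). The long-pocket tray is at (279,216), next to the tape roll. The tool can only turn about its own vertical axis, so I'll plan both grasps with the tool pointing down.

```bash
cat > h.py <<'E'
import numpy as np
from station import ctrl
from scipy.optimize import least_squares
from scipy.spatial.transform import Rotation as R
def proj(name,P,tcp=None,rpy=None):
    p=ctrl.camera_params(name);P=np.atleast_2d(P).astype(float)
    if name=="wrist":
        T=np.eye(4);T[:3,:3]=R.from_euler('xyz',rpy,degrees=True).as_matrix();T[:3,3]=tcp
        V=np.linalg.inv(T@p["tool_from_camera"])
    else: V=p["view"]
    c=P@V[:3,:3].T+V[:3,3]
    return np.c_[p["cx"]+p["fx"]*c[:,0]/-c[:,2],p["cy"]-p["fy"]*c[:,1]/-c[:,2]]
def place(v,L):
    x,y,a=v;a=np.radians(a);L=np.atleast_2d(L)
    return np.c_[x+np.cos(a)*L[:,0]-np.sin(a)*L[:,1],y+np.sin(a)*L[:,0]+np.cos(a)*L[:,1],L[:,2]]
def fit(name,L,px,v0,**k):
    r=least_squares(lambda v:(proj(name,place(v,L),**k)-px).ravel(),v0,loss='soft_l1')
    return r.x,(proj(name,place(r.x,L),**k)-px)
def totool(dw,yaw):
    "world shift -> row units, tool pointing down at yaw"
    m=R.from_euler('xyz',[180,0,yaw],degrees=True).as_matrix();return m.T@np.array(dw)/25
E
python3 - <<'E'
from h import *
np.set_printoptions(precision=1,suppress=True)
L=[(-100,130,28),(165,130,143),(165,-130,143),(-100,-130,28),(100,130,143),(100,-130,143)]
px=np.array([(62,158),(452,42),(545,412),(138,500),(362,62),(455,435)])/4.4+[335,125]-.4
v,e=fit("top",L,px,[550,-200,-74]);print("tester",v);print(e)
tip=[16.4-136*.866,-62,141.4-68];print(proj("top",place(v,tip)),np.array([121,407])/4.4+[335,125])
L=[(96,46,16),(96,-46,16),(-96,-46,16),(-96,46,16)]
px=(np.array([(625,33),(749,28),(763,285),(638,295)])-[600,0])/4.4+[258,180]-.4
t,e=fit("top",L,px,[450,80,0]);print("tray",t);print(e)
print("grip",place(v,[-78.9,-62,86.4]))
E
```

```text
tester [ 544.4 -237.   -77. ]
[[-0.5 -0.3]
 [ 0.3 -0.5]
 [ 0.7  0.7]
 [ 0.3  0. ]
 [-0.4 -0.3]
 [-0.4  0.4]]
[[362.6 217.1]] [362.5 217.5]
tray [465.6 114.    4. ]
[[ 0.1  0.3]
 [-0.  -0.2]
 [ 0.   0.2]
 [-0.  -0.3]]
grip [[ 466.2 -174.1   86.4]]
```

```bash
python3 - <<'E'
from h import *
s=ctrl.get_state();d=np.array([466.2,-174.1,240])-s["ee_pos"];print(totool(d,s["orientation"][2]))
E
```

```text
[ 14.4963683  -12.33494374  -1.031666  ]
```

Request:
play_rows(steps=[[0,0,0,-2,0],[0,14.5,-12.3,-2,-16],[0,14.5,-12.3,-2,-16],[0,14.5,-12.3,-2,-16],[0,14.5,-12.3,-2,-16],[0,14.5,-12.3,-2,-16],[0,14.5,-12.3,-2,-16],[0,14.5,-12.3,-2,-16],[0,14.5,-12.3,-2,-16],[0,14.5,-12.3,-2,-16]])

```text
t: 0.93
ee_pos: [421.7, -263.0, 263.3]
orientation: [-180.0, 0.0, 87.6]
ft_force: [0.2, 0.2, 0.1]
opening: 85.6
```

```bash
python3 - <<'E'
from h import *
s=ctrl.get_state();d=np.array([466.2,-174.1,240])-s["ee_pos"];print(s["ee_pos"],s["orientation"],s["joint_vel"].round(1),totool(d,s["orientation"][2]))
E
```

```text
[ 421.65016165 -262.95352381  263.27094446] [-1.79982658e+02  1.64596725e-02  8.75858138e+01] [-29.2  -3.5 -30.5   5.    4.5  -0.1  24.2] [3.62604938 1.63070071 0.93083778]
```

Request:
play_rows(steps=[[0,3.6,1.6,1.3,-3],[0,3.6,1.6,1.3,-3],[0,3.6,1.6,1.3,-3],[0,3.6,1.6,1.3,-3],[0,3.6,1.6,1.3,-3],[0,3.6,1.6,1.3,-3],[0,3.6,1.6,1.3,-3]])

```text
t: 1.52
ee_pos: [465.3, -178.6, 231.0]
orientation: [-180.0, 0.0, 102.1]
ft_force: [0.5, -1.0, -1.0]
opening: 85.4
```

```bash
python3 - <<'E'
from h import *
import cv2
s=ctrl.get_state();f=ctrl.grab_frame("wrist")
v=[544.4,-237,-77.]
print(s["ee_pos"],s["orientation"])
for n,p in dict(tip=[16.4-136*.866,-62,141.4-68],grip=[-78.9,-62,86.4],fr=(-100,-130,28),fl=(-100,130,28)).items():
    print(n,proj("wrist",place(v,p),tcp=s["ee_pos"],rpy=s["orientation"]))
cv2.imwrite("pics/w1.png",f)
E
```

```text
[ 465.25637999 -178.56541328  230.98323752] [-1.79989812e+02  4.33042742e-02  1.02081740e+02]
tip [[318.0352182  146.70606641]]
grip [[318.47445967 175.06885506]]
fr [[249.9407132  141.92332006]]
fl [[510.17161065 137.86575191]]
```

View pics/w1.png

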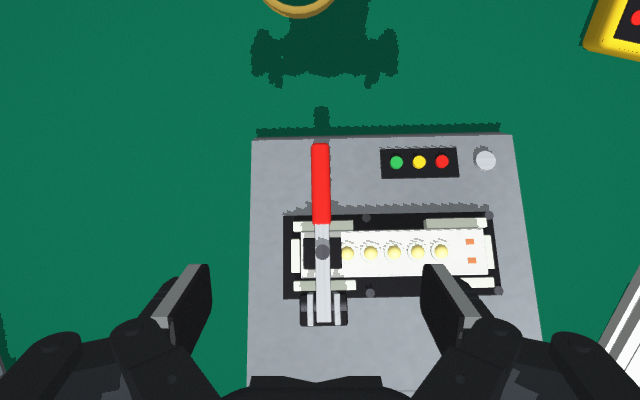

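Request:
play_rows(force=30, steps=[[0,0.25,0.1,1.5,-0.2],[0,0.25,0.1,3,-0.2],[0,0.25,0.1,4.5,-0.2],[0,0.25,0.1,5.9,-0.2],[0.3,0.25,0.1,5.9,-0.2],[0.6,0.25,0.1,5.9,-0.2],[1,0.25,0.1,5.9,-0.2],[1,0.25,0.1,5.9,-0.2],[1,0.25,0.1,5.9,-0.2],[1,0.25,0.1,5.9,-0.2]])

```text
t: 2.4
ee_pos: [467.9, -170.9, 85.1]
orientation: [179.9, 0.1, 103.2]
ft_force: [0.0, 0.4, 1.0]
opening: 12.2
```

Request:
play_rows(steps=[[1,0,0,0,0],[1,0,0,0,0],[1,0,0,0,0]])

```text
t: 2.65
ee_pos: [466.9, -170.4, 83.7]
orientation: [180.0, 0.0, 103.2]
ft_force: [-0.0, 0.4, -0.1]
opening: 0.1
```

```bash
python3 - <<'E'
from h import *
s=ctrl.get_state();print(s["ee_pos"],s["orientation"],s["opening"],s["ft_force"],s["ft_torque"])
c=110
for k in range(0,12):
    a=np.radians(210)-1.94*k/11
    print(k,((np.array([np.cos(a),np.sin(a)])-np.array([np.cos(np.radians(210)),-.5]))*c/25).round(2)*[-1,-1])
E
```

```text
[ 466.9465312  -170.39985155   83.6723083 ] [1.79978356e+02 2.81756813e-02 1.03241949e+02] 0.10596031192792343 [-0.04244372  0.39723042 -0.08109642] [-0.02783677  0.02853126  0.01890461]
0 [-0.  0.]
1 [ 0.33 -0.7 ]
2 [ 0.53 -1.45]
3 [ 0.59 -2.22]
4 [ 0.52 -3.  ]
5 [ 0.31 -3.74]
6 [-0.02 -4.44]
7 [-0.48 -5.07]
8 [-1.03 -5.61]
9 [-1.67 -6.05]
10 [-2.38 -6.36]
11 [-3.13 -6.55]
```

```bash
python3 - <<'E'
from h import *
import cv2
cv2.imwrite("pics/w2.png",np.hstack([ctrl.grab_frame("wrist")[60:400,120:520],cv2.resize(ctrl.grab_frame("scene")[90:260,170:370],None,fx=2,fy=2)]))
E
```

```text
(no output)
```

View pics/w2.png

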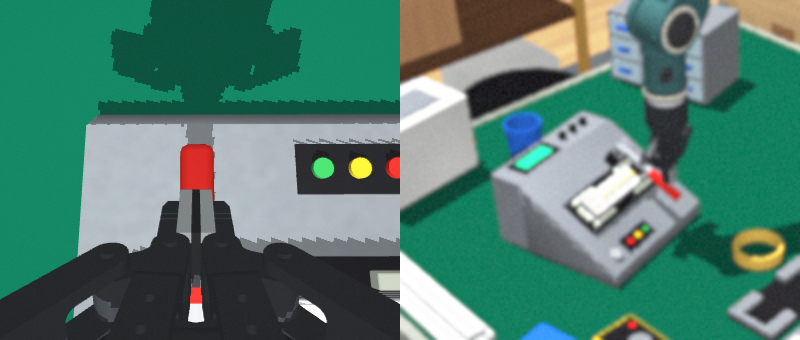

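```bash
python3 - <<'E'
from h import *
np.set_printoptions(precision=0,suppress=True)
s=ctrl.get_state();k=dict(tcp=s["ee_pos"],rpy=s["orientation"]);print(s["ee_pos"],s["opening"],s["ft_force"])
M=R.from_euler('xyz',s["orientation"],degrees=True).as_matrix()
for dy in(0,8,-8):
  for dx in (11,0):
    for dz in(17,-2): print("tool",dx,dy,dz,proj("wrist",s["ee_pos"]+M@[dx,dy,dz],**k)-[120,60])
v=[544.4,-237,-77.]
n=np.array([-.5,0,.866]);u=np.array([-.866,0,-.5])
for a in(64,110,136):
  for y in(-8,8): print(a,y,proj("wrist",place(v,np.array([16.4,-62+y,141.4])+a*u+7*n),**k)-[120,60])
E
```

```text
[ 467. -170.   83.] 0.2961233165189385 [-1. -0. -1.]
tool 11 0 17 [[196. 160.]]
tool 11 0 -2 [[197. 174.]]
tool 0 0 17 [[196. 179.]]
tool 0 0 -2 [[197. 195.]]
tool 11 8 17 [[212. 160.]]
tool 11 8 -2 [[214. 174.]]
tool 0 8 17 [[212. 179.]]
tool 0 8 -2 [[213. 195.]]
tool 11 -8 17 [[181. 160.]]
tool 11 -8 -2 [[180. 174.]]
tool 0 -8 17 [[181. 179.]]
tool 0 -8 -2 [[180. 195.]]
64 -8 [[174. 310.]]
64 8 [[211. 310.]]
110 -8 [[176. 202.]]
110 8 [[211. 202.]]
136 -8 [[177. 147.]]
136 8 [[211. 147.]]
```

```bash
python3 - <<'E'
import cv2
f=cv2.imread("pics/w2.png");cv2.imwrite("pics/w2c.png",cv2.resize(f[130:330,100:300],None,fx=3,fy=3,interpolation=cv2.INTER_CUBIC))
E
```

```text
(no output)
```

View pics/w2c.png

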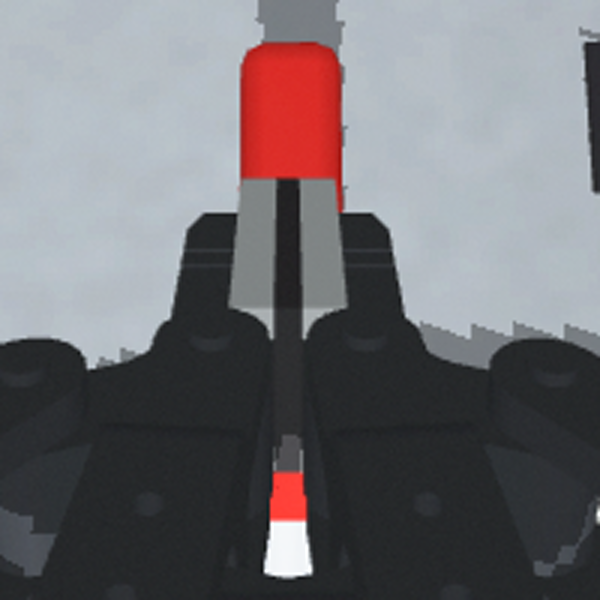

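The fingers shut on nothing. In this wrist crop the pads sit above the red handle: their tips are near row 190, where tips 17 mm ahead of the TCP would show near row 160. So the fingertips seem to be about 20 mm behind the TCP. I'll check that by gently probing the top of the handle with the shut fingers.

Request:
play_rows(steps=[[1,0,0,0.08,0],[1,0,0,0.08,0]])

```text
t: 2.92
ee_pos: [467.2, -170.5, 81.4]
orientation: [180.0, 0.0, 103.2]
ft_force: [-1.0, 0.7, 2.5]
opening: 0.4
```

Request:
play_rows(steps=[[1,0,0,0.08,0],[1,0,0,0.08,0]])

```text
t: 3.08
ee_pos: [467.3, -170.6, 80.9]
orientation: [-180.0, 0.1, 103.2]
ft_force: [-4.7, 1.5, 17.1]
opening: 0.0
```

Request:
play_rows(steps=[[1,0,0,0.08,0],[1,0,0,0.08,0]])

```text
t: 3.25
ee_pos: [467.5, -170.7, 80.4]
orientation: [-180.0, 0.1, 103.2]
ft_force: [-9.3, 1.8, 32.5]
opening: 0.0
```

Request:
play_rows(steps=[[0,0,0,-0.8,0],[0,0,0,-0.8,0],[0,0,0,-0.8,0],[0,0,0,-0.8,0],[0,0,0,-0.8,0],[0,0,0,-0.8,0],[0,0,0,-0.3,0],[0,0,0,0.3,0],[0,0,0,0.8,0],[0,0,0,1.2,0]])

```text
t: 4.08
ee_pos: [466.1, -170.1, 45.8]
orientation: [-179.9, -0.1, 103.2]
ft_force: [0.3, -0.5, -1.0]
opening: 85.5
```

Request:
play_rows(force=30, steps=[[0.3,0,0,0,0],[0.6,0,0,0,0],[1,0,0,0,0],[1,0,0,0,0],[1,0,0,0,0],[1,0,0,0,0],[1,0,0,0,0],[1,0,0,0,0]])

```text
t: 4.75
ee_pos: [467.5, -170.4, 48.0]
orientation: [179.9, 0.1, 103.3]
ft_force: [0.7, 0.1, 5.0]
opening: 15.6
```

Request:
play_rows(steps=[[1,0.18,0,-0.35,0],[1,0.33,0,-0.7,0],[1,0.45,0,-1.07,0],[1,0.53,0,-1.45,0],[1,0.58,0,-1.83,0],[1,0.59,0,-2.22,0],[1,0.57,0,-2.61,0],[1,0.52,0,-3,0],[1,0.31,0,-3.74,0],[1,-0.02,0,-4.44,0]])

```text
t: 5.58
ee_pos: [466.9, -168.4, 159.1]
orientation: [180.0, -0.2, 103.4]
ft_force: [6.3, 1.3, -7.2]
opening: 15.2
```

Request:
play_rows(steps=[[1,-0.46,0,-0.63,0],[1,-1.01,0,-1.17,0],[1,-1.65,0,-1.61,0],[1,-2.36,0,-1.92,0],[1,-2.95,0,-2.07,0],[1,-2.95,0,-2.07,0],[1,-2.95,0,-2.07,0],[1,-2.95,0,-2.07,0]])

```text
t: 6.25
ee_pos: [484.5, -242.2, 212.7]
orientation: [179.9, 0.1, 103.2]
ft_force: [0.4, 1.1, 9.7]
opening: 15.5
```

The lever followed the handle arc to about 1.9 rad. I'll let go and rise clear.

There's now a problem with the bar. With a vertical tool, the rear nest plate stops the rear finger at z ≥ 99. The bar's front-top edge is only at z = 98, so the jaws can't straddle it. The tool has to tilt about 30°, and the rows have no tilt. The interface says an out-of-reach pose is "approached as far as the arm can", so I'll test in free space whether that changes the orientation.

Request:
play_rows(steps=[[0,0,0,0,0],[0,0,0,0,0],[0,0,0,0,0],[0,0,0,0,0],[0,0,0,-1,0],[0,0,0,-2.5,0],[0,0,0,-4,0],[0,0,0,-5,0],[0,0,0,-5,0]])

```text
t: 7.0
ee_pos: [486.2, -243.2, 340.9]
orientation: [179.6, 0.4, 103.2]
ft_force: [1.2, -0.4, 0.5]
opening: 84.9
```

```bash
python3 - <<'E'
from h import *
import cv2
s=ctrl.get_state();print(s["qpos"].round(1),s["ee_pos"],s["orientation"])
t=np.array([544.4,-237,0])
for p in([150,-560,340],):print(totool(np.array(p)-s["ee_pos"],s["orientation"][2]))
f=ctrl.grab_frame("wrist");v=[544.4,-237,-77.]
for a in(1.3,1.92):
  th=np.radians(210)-a
  print(a,proj("wrist",place(v,[16.4+136*np.cos(th),-62,141.4+136*np.sin(th)]),tcp=s["ee_pos"],rpy=s["orientation"]))
h=cv2.cvtColor(f,cv2.COLOR_BGR2HSV);m=((h[...,0]<8)|(h[...,0]>172))&(h[...,1]>170)&(h[...,2]>90)
n,l,st,c=cv2.connectedComponentsWithStats(m.astype(np.uint8));print(st[1:][st[1:,4]>60])
E
```

```text
[ 45.7  12.3 -26.6  96.8   5.9  71.7  31.1] [ 486.20685015 -243.24947648  340.89301802] [179.60691073   0.36343773 103.24062682]
[ -9.25300235 -15.99273122   0.03572072]
1.3 [[310.21402208  90.93563421]]
1.92 [[309.7330973  208.60319952]]
[[406  83  10  11  93]
 [301 172  24  21 455]]
```

Request:
play_rows(steps=[[0,-9.2,-16,0,0],[0,-9.2,-16,0,0],[0,-9.2,-16,0,0],[0,-9.2,-16,0,0],[0,-9.2,-16,0,0],[0,-9.2,-16,0,0],[0,-9.2,-16,0,0],[0,-9.2,-16,0,0],[0,-9.2,-16,0,0],[0,-9.2,-16,0,0]])

```text
t: 7.88
ee_pos: [177.6, -527.7, 333.5]
orientation: [-180.0, -0.2, 103.2]
ft_force: [1.5, -0.8, -0.3]
opening: 85.7
```

Request:
play_rows(steps=[[0,0,0,-20,0],[0,0,0,-20,0],[0,0,0,-20,0],[0,0,0,-20,0],[0,0,0,-20,0],[0,0,0,-20,0],[0,0,0,-20,0],[0,0,0,-20,0],[0,0,0,-20,0],[0,0,0,-20,0]])

```text
t: 8.72
ee_pos: [176.4, -522.1, 639.0]
orientation: [179.8, 2.7, 103.1]
ft_force: [0.3, -0.7, 0.3]
opening: 85.5
```

```bash
python3 - <<'E'
from h import *
s=ctrl.get_state();print(s["t"],s["qpos"].round(1),s["ee_pos"],s["orientation"])
E
```

```text
8.7167 [ 48.7   9.1  24.   63.5  -3.8 105.5  84.4] [ 176.38673847 -522.11560339  638.97244259] [179.83638948   2.68902805 103.08530311]
```

The test works. Joint 6 saturates at its 105.5° limit and the tool starts to pitch toward azimuth −77°, which is the direction I need. I'll keep going.

Request:
play_rows(steps=[[0,0,0,-8,0],[0,0,0,-8,0],[0,0,0,-8,0],[0,0,0,-8,0],[0,0,0,-8,0]])

```text
t: 9.13
ee_pos: [172.2, -506.1, 667.2]
orientation: [179.5, 5.7, 103.2]
ft_force: [-0.1, 0.4, 0.6]
opening: 85.2
```

```bash
cat > st.py <<'E'
from h import *
s=ctrl.get_state();M=R.from_euler('xyz',s["orientation"],degrees=True).as_matrix();z=M[:,2]
print(s["t"],s["qpos"].round(1),s["ee_pos"].round(1),s["orientation"].round(1),"tilt %.1f az %.1f"%(np.degrees(np.arccos(-z[2])),np.degrees(np.arctan2(z[1],z[0]))),"jaw az %.1f el %.1f"%(np.degrees(np.arctan2(M[1,1],M[0,1])),np.degrees(np.arcsin(M[2,1]))),"xax",M[:,0].round(2),s["opening"],s["ft_force"].round(1))
E
python3 st.py
```

```text
9.1333 [ 40.1   6.   32.3  63.7  -3.4 105.5  84.3] [ 172.2 -506.1  667.2] [179.5   5.7 103.2] tilt 5.7 az -71.3 jaw az 13.3 el 0.5 xax [-0.23  0.97 -0.1 ] 85.16600861893514 [-0.1  0.4  0.6]
```

Request:
play_rows(steps=[[0,-8,0,-6,0],[0,-8,0,-6,0],[0,-8,0,-6,0],[0,-8,0,-6,0],[0,-8,0,-6,0],[0,-8,0,-6,0],[0,-8,0,-6,0],[0,-8,0,-6,0]])

```text
t: 9.8
ee_pos: [195.4, -622.7, 668.9]
orientation: [179.2, 8.9, 103.2]
ft_force: [0.3, -0.1, 0.3]
opening: 85.3
```

```bash
python3 st.py
```

```text
9.8 [ 62.7  18.9  11.8  46.9  -4.2 105.5  85.3] [ 195.4 -622.7  668.9] [179.2   8.9 103.2] tilt 8.9 az -71.8 jaw az 13.3 el 0.8 xax [-0.22  0.96 -0.15] 85.31914274026421 [ 0.3 -0.1  0.3]
```

Request:
play_rows(steps=[[0,-2,0,-12,0],[0,-2,0,-12,0],[0,-2,0,-12,0],[0,-2,0,-12,0],[0,-2,0,-12,0],[0,-2,0,-12,0],[0,-2,0,-12,0],[0,-2,0,-12,0]])

```text
t: 10.47
ee_pos: [181.3, -585.7, 710.7]
orientation: [179.0, 12.2, 103.1]
ft_force: [0.2, -1.0, 0.4]
opening: 84.9
```

```bash
python3 st.py
```

```text
10.4667 [ 58.2  13.5  17.   49.2  -4.6 105.5  85.9] [ 181.3 -585.7  710.7] [179.   12.2 103.1] tilt 12.3 az -71.9 jaw az 13.4 el 1.0 xax [-0.22  0.95 -0.21] 84.94375174460039 [ 0.2 -1.   0.4]
```

Request:
play_rows(steps=[[0,-4,0,-12,0],[0,-4,0,-12,0],[0,-4,0,-12,0]])

```text
t: 10.72
ee_pos: [177.3, -582.7, 740.3]
orientation: [178.7, 15.4, 103.1]
ft_force: [-0.1, -1.3, -0.3]
opening: 85.8
```

Request:
play_rows(steps=[[0,-4,0,-12,0],[0,-4,0,-12,0],[0,-4,0,-12,0]])

```text
t: 10.97
ee_pos: [172.3, -575.2, 769.7]
orientation: [178.5, 18.5, 103.0]
ft_force: [-0.7, 1.2, 0.4]
opening: 85.3
```

Request:
play_rows(steps=[[0,-4,0,-12,0],[0,-4,0,-12,0],[0,-4,0,-12,0]])

```text
t: 11.22
ee_pos: [166.4, -564.2, 798.3]
orientation: [178.3, 21.5, 102.9]
ft_force: [1.0, 0.3, 0.1]
opening: 85.1
```

```bash
python3 st.py
```

```text
11.2167 [ 54.2   9.5  22.1  44.   -4.8 105.5  86.4] [ 166.4 -564.2  798.3] [178.3  21.5 102.9] tilt 21.6 az -72.4 jaw az 13.5 el 1.6 xax [-0.21  0.91 -0.37] 85.09319512872804 [1.  0.3 0.1]
```

Request:
play_rows(steps=[[0,-3,-5,2,0],[0,-3,-5,2,0],[0,-3,-5,2,0],[0,-3,-5,2,0],[0,-3,-5,2,0]])

```text
t: 11.63
ee_pos: [60.7, -683.2, 763.4]
orientation: [178.4, 21.0, 102.4]
ft_force: [-0.3, 0.3, -1.5]
opening: 85.0
```

Request:
play_rows(steps=[[0,-4,-1,-12,0],[0,-4,-1,-12,0],[0,-4,-1,-12,0]])

```text
t: 11.88
ee_pos: [55.6, -648.6, 808.2]
orientation: [178.7, 24.7, 102.9]
ft_force: [-1.1, 1.9, 0.9]
opening: 85.8
```

Request:
play_rows(steps=[[0,-4,-1,-12,0],[0,-4,-1,-12,0],[0,-4,-1,-12,0]])

```text
t: 12.13
ee_pos: [44.9, -620.4, 839.5]
orientation: [179.0, 27.5, 102.8]
ft_force: [-0.5, 0.1, 0.2]
opening: 85.2
```

```bash
python3 st.py
```

```text
12.1333 [ 83.3  13.8   3.7  33.6  -6.5 105.5  96.5] [  44.9 -620.4  839.5] [179.   27.5 102.8] tilt 27.5 az -74.9 jaw az 13.3 el 0.9 xax [-0.2   0.87 -0.46] 85.15129720367707 [-0.5  0.1  0.2]
```

One more short ratchet of about 2.5°.

Request:
play_rows(steps=[[0,-4,-2,-12,0],[0,-4,-2,-12,0]])

```text
t: 12.3
ee_pos: [31.1, -603.5, 862.5]
orientation: [179.2, 29.7, 102.8]
ft_force: [-1.0, 0.3, 1.2]
opening: 85.6
```

```bash
python3 st.py; python3 - <<'E'
from h import *
# target: jaws along bar x (tester x rotated on deck), tool z=-deck normal, tool x = tester y
s=ctrl.get_state();M=R.from_euler('xyz',s["orientation"],degrees=True).as_matrix()
a=np.radians(-77);Z=R.from_euler('z',a).as_matrix()
v=[544.4,-237,-77.]
print("turn for tool x=tester y:",np.degrees(np.arctan2((M[:,1])@(Z@[0,1,0]),M[:,0]@(Z@[0,1,0])))/5)
n=np.array([-.5,0,.866]);y0=6
g=np.array([-2,y0,89])+n*130
print("above",place(v,g))
for h in (350,):
  print((M.T@(place(v,g)[0]+[0,0,150]-s["ee_pos"])/25).round(2))
E
```

```text
12.3 [ 85.6  12.    2.1  33.1  -6.6 105.5  97.2] [  31.1 -603.5  862.5] [179.2  29.7 102.8] tilt 29.8 az -75.7 jaw az 13.1 el 0.7 xax [-0.19  0.85 -0.5 ] 85.55807059481774 [-1.   0.3  1.2]
turn for tool x=tester y: 17.95684868104594
above [[ 535.17449975 -170.36749933  201.58      ]]
[20.95 23.33 11.88]
```

Request:
play_rows(steps=[[0,21,23.3,11.9,18],[0,21,23.3,11.9,18],[0,21,23.3,11.9,18],[0,21,23.3,11.9,18],[0,21,23.3,11.9,18],[0,21,23.3,11.9,18],[0,21,23.3,11.9,18],[0,21,23.3,11.9,18],[0,21,23.3,11.9,18],[0,21,23.3,11.9,18]])

```text
t: 13.13
ee_pos: [271.6, -396.5, 617.0]
orientation: [151.8, 9.5, 31.6]
ft_force: [0.6, -0.4, -0.3]
opening: 85.6
```

```bash
cat > go.py <<'E'
import sys
from h import *
# usage: go.py x y z (world mm) [tester yaw target for tool x]
s=ctrl.get_state();M=R.from_euler('xyz',s["orientation"],degrees=True).as_matrix()
w=np.array(list(map(float,sys.argv[1:4])));az=np.radians(float(sys.argv[4]))
d=np.array([np.cos(az),np.sin(az),0])
print("shift",(M.T@(w-s["ee_pos"])/25).round(2),"turn",round(np.degrees(np.arctan2(M[:,1]@d,M[:,0]@d))/5,2))
E
python3 st.py;python3 go.py 535 -170 340 13
```

```text
13.1333 [ 74.9 -14.6 -24.3  91.9   6.7  74.6  -6.4] [ 271.6 -396.5  617. ] [151.8   9.5  31.6] tilt 29.6 az -75.6 jaw az -53.4 el 27.7 xax [ 0.84  0.52 -0.17] 85.58286859689939 [ 0.6 -0.4 -0.3]
shift [15.37 -6.03  6.59] turn 4.16
```

Request:
play_rows(steps=[[0,15.4,-6,6.6,4],[0,15.4,-6,6.6,4],[0,15.4,-6,6.6,4],[0,15.4,-6,6.6,4],[0,15.4,-6,6.6,4],[0,15.4,-6,6.6,4],[0,15.4,-6,6.6,4],[0,15.4,-6,6.6,4],[0,15.4,-6,6.6,4],[0,15.4,-6,6.6,4]])

```text
t: 13.97
ee_pos: [505.4, -196.2, 371.1]
orientation: [150.2, -0.2, 14.1]
ft_force: [-1.4, -2.3, 1.7]
opening: 85.5
```

```bash
python3 st.py;python3 go.py 535 -170 290 13
```

```text
13.9667 [ 64.   13.2 -71.1 105.3  44.6  71.8 -97.4] [ 505.4 -196.2  371.1] [150.2  -0.2  14.1] tilt 29.8 az -75.5 jaw az -76.1 el 29.8 xax [0.97 0.24 0.  ] 85.5028257963876 [-1.4 -2.3  1.7]
shift [ 1.39 -2.25  2.46] turn 0.16
```

```bash
python3 - <<'E'
from h import *
v=[544,-235,-77.];n=np.array([-.5,0,.866])
for h in(70,-17):print(h,place(v,np.array([-2,6,89])+n*h).round(1))
E
python3 go.py $(python3 -c "
from h import *
print(*place([544,-235,-77.],np.array([-2,6,89])+np.array([-.5,0,.866])*70)[0])") 13
```

```text
70 [[ 541.5 -197.6  149.6]]
-17 [[ 551.3 -240.    74.3]]
shift [ 1.35 -4.05  7.89] turn 0.16
```

Request:
play_rows(steps=[[0,1.35,-1.5,0,0.15],[0,1.35,-3,0,0.15],[0,1.35,-4,0,0.15],[0,1.35,-4,1.5,0.15],[0,1.35,-4,3,0.15],[0,1.35,-4,4.5,0.15],[0,1.35,-4,6,0.15],[0,1.35,-4,7,0.15],[0,1.35,-4,7.9,0.15],[0,1.35,-4,7.9,0.15]])

```text
t: 14.8
ee_pos: [537.8, -199.7, 145.2]
orientation: [150.6, -0.1, 13.4]
ft_force: [-1.9, -0.8, 0.0]
opening: 85.4
```

```bash
python3 st.py; python3 - <<'E'
from h import *
import cv2
np.set_printoptions(precision=0,suppress=True)
s=ctrl.get_state();f=ctrl.grab_frame("wrist");k=dict(tcp=s["ee_pos"],rpy=s["orientation"])
v=[544,-235,-77.];n=np.array([-.5,0,.866]);u=np.array([.866,0,.5])
for x in(-20,20):
  for y in(-80,80): 
    print("bar top corner",x,y,proj("wrist",place(v,np.array([-2,y,89])+u*x+n*22),**k))
print("fl",proj("wrist",place(v,(-100,130,28)),**k),"mid dome",proj("wrist",place(v,np.array([-2,0,89])+n*29),**k))
cv2.imwrite("pics/w3.png",f)
E
```

```text
14.8 [  44.6   34.2  -55.2  115.    68.4   63.6 -125.3] [ 537.8 -199.7  145.2] [ 1.506e+02 -1.000e-01  1.340e+01] tilt 29.4 az -76.4 jaw az -76.7 el 29.4 xax [0.97 0.23 0.  ] 85.43356053499359 [-1.9 -0.8  0. ]
bar top corner -20 -80 [[288. 335.]]
bar top corner -20 80 [[283.  82.]]
bar top corner 20 -80 [[348. 335.]]
bar top corner 20 80 [[358.  83.]]
fl [[118. -11.]] mid dome [[319. 227.]]
```

View pics/w3.png

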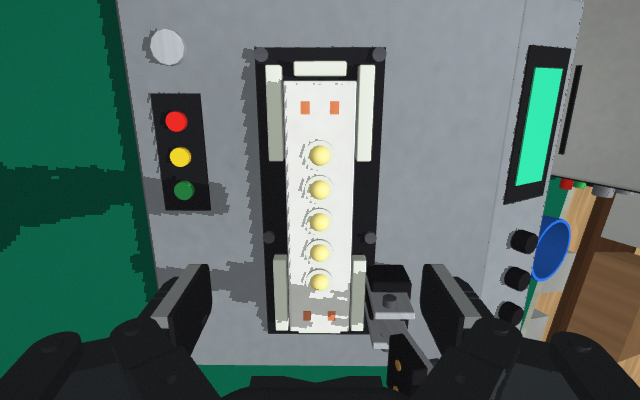

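The bar lies between the fingers, centred at column 320 with its middle dome at (319,222). That agrees with the model to 2–3 mm, and the lever is up. I'll descend square to the deck in stages.

Request:
play_rows(steps=[[0,0.28,0,0.6,0],[0,0.28,0,1.2,0],[0,0.28,0,1.8,0],[0,0.28,0,2.3,0],[0,0.28,0,2.6,0],[0,0.28,0,2.8,0],[0,0.28,0,2.8,0],[0,0.28,0,2.8,0]])

```text
t: 15.52
ee_pos: [556.1, -228.1, 88.7]
orientation: [150.5, -0.5, 13.7]
ft_force: [1.0, 0.8, 0.4]
opening: 85.7
```

```bash
cat > rel.py <<'E'
from h import *
s=ctrl.get_state();M=R.from_euler('xyz',s["orientation"],degrees=True).as_matrix()
N=place([544,-235,-77.],[-2,0,89])[0];d=s["ee_pos"]-N
Z=R.from_euler('z',-77,degrees=True).as_matrix();B=Z@np.array([[.866,0,-.5],[0,1,0],[.5,0,.866]])
print("TCP in bar frame (x across,y along,h)",(B.T@d).round(1))
E
python3 st.py;python3 rel.py
```

```text
15.5167 [  43.1   40.4  -50.4  114.1   75.9   60.8 -128.8] [ 556.1 -228.1   88.7] [150.5  -0.5  13.7] tilt 29.5 az -75.5 jaw az -76.6 el 29.5 xax [0.97 0.24 0.01] 85.65703555626499 [1.  0.8 0.4]
TCP in bar frame (x across,y along,h) [-1.9 13.3  0.7]
```

Request:
play_rows(force=60, steps=[[0,-0.1,0.06,0.3,0],[0,-0.1,0.06,0.55,0],[0,-0.1,0.06,0.7,0],[0,-0.1,0.06,0.7,0],[0,-0.1,0.06,0.7,0]])

```text
t: 15.93
ee_pos: [555.6, -238.7, 73.2]
orientation: [150.5, -0.4, 13.6]
ft_force: [0.4, 0.4, -0.1]
opening: 85.3
```

```bash
python3 st.py;python3 rel.py
```

```text
15.9333 [  43.3   41.8  -49.1  114.2   77.8   59.8 -129.5] [ 555.6 -238.7   73.2] [150.5  -0.4  13.6] tilt 29.5 az -75.6 jaw az -76.6 el 29.5 xax [0.97 0.24 0.01] 85.29570391317873 [ 0.4  0.4 -0.1]
TCP in bar frame (x across,y along,h) [ -0.8  10.5 -17.8]
```

Height −17.8 with no contact. I'll close with 40 N.

Request:
play_rows(force=40, steps=[[0.3,0,0,0,0],[0.4,0,0,0,0],[0.5,0,0,0,0],[0.6,0,0,0,0],[0.7,0,0,0,0],[0.8,0,0,0,0],[0.8,0,0,0,0],[0.8,0,0,0,0]])

```text
t: 16.6
ee_pos: [555.9, -238.1, 73.7]
orientation: [150.5, -0.5, 13.7]
ft_force: [-0.7, 2.8, 3.3]
opening: 39.8
```

```bash
python3 st.py;python3 rel.py
```

```text
16.6 [  43.3   41.7  -49.2  114.2   77.8   59.8 -129.5] [ 555.9 -238.1   73.7] [150.5  -0.5  13.7] tilt 29.5 az -75.5 jaw az -76.6 el 29.5 xax [0.97 0.24 0.01] 39.76881183032065 [-0.7  2.8  3.3]
TCP in bar frame (x across,y along,h) [ -1.   10.9 -17.1]
```

Request:
play_rows(force=60, steps=[[0.8,0,0,0,0],[0.8,0,0,-0.3,0],[0.8,0,0,-0.8,0],[0.8,0,0,-1.5,0],[0.8,0,0,-2.4,0],[0.8,0,0,-3.4,0],[0.8,0,0,-4.4,0],[0.8,0,0,-5.4,0],[0.8,0,0,-6.4,0],[0.8,0,0,-7.4,0]])

```text
t: 17.43
ee_pos: [532.0, -149.5, 235.8]
orientation: [150.5, -0.4, 13.7]
ft_force: [0.5, -0.4, -3.1]
opening: 38.5
```

```bash
python3 st.py;python3 rel.py; python3 - <<'E'
from h import *
import cv2
cv2.imwrite("pics/w4.png",np.hstack([cv2.resize(ctrl.grab_frame("wrist"),None,fx=.65,fy=.65)[:,:],cv2.resize(ctrl.grab_frame("scene")[60:256,180:370],None,fx=1.33,fy=1.33)[:260]]))
E
```

```text
17.4333 [  45.5   26.2  -62.1  112.    57.9   69.4 -119.5] [ 532.  -149.5  235.8] [150.5  -0.4  13.7] tilt 29.5 az -75.7 jaw az -76.6 el 29.5 xax [0.97 0.24 0.01] 38.48872200754699 [ 0.5 -0.4 -3.1]
TCP in bar frame (x across,y along,h) [  0.7   7.6 169.1]
```

View pics/w4.png

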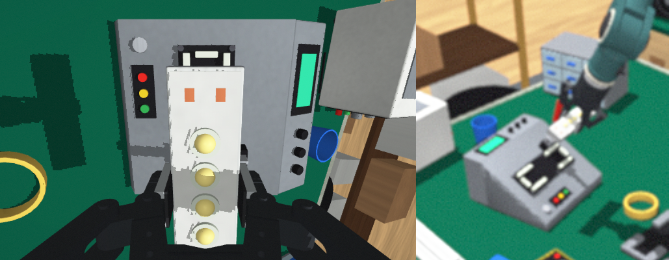

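The bar is held and clear of the nest, and the nest is empty in the view. To level the tool I'll use the same limit effect on the opposite azimuth, about +104°, high up. First I'll move to the left side.

```bash
python3 go.py 420 120 520 104; python3 go.py 420 120 520 124
```

```text
shift [ -1.74  -4.41 -15.49] turn -18.03
shift [ -1.74  -4.41 -15.49] turn -22.58
```

Request:
play_rows(steps=[[0.8,0,0,-1.5,0],[0.8,0,-0.5,-3,-1],[0.8,-1.7,-4.4,-15.5,-20],[0.8,-1.7,-4.4,-15.5,-20],[0.8,-1.7,-4.4,-15.5,-20],[0.8,-1.7,-4.4,-15.5,-20],[0.8,-1.7,-4.4,-15.5,-20],[0.8,-1.7,-4.4,-15.5,-20],[0.8,-1.7,-4.4,-15.5,-20],[0.8,-1.7,-4.4,-15.5,-20]])

```text
t: 18.37
ee_pos: [421.6, 118.1, 517.7]
orientation: [165.0, 25.7, 72.7]
ft_force: [-48.2, -40.8, 19.2]
opening: 38.8
```

```bash
python3 st.py; python3 go.py 100 520 580 115
```

```text
18.3667 [ 33.6  12.1 -83.6  89.8  36.5 105.6 -60.8] [421.6 118.1 517.7] [165.   25.7  72.7] tilt 29.5 az -75.6 jaw az -10.7 el 13.5 xax [ 0.27  0.86 -0.43] 38.77959237795544 [-48.2 -40.8  19.2]
shift [  9.31 -14.61 -11.4 ] turn -8.07
```

Request:
play_rows(steps=[[0.8,0,0,0,0],[0.8,0,0,0,0]])

```text
t: 18.53
ee_pos: [421.6, 119.4, 517.8]
orientation: [164.8, 25.6, 72.6]
ft_force: [0.8, -0.4, -3.3]
opening: 38.5
```

```bash
python3 st.py; python3 go.py 250 400 470 115
```

```text
18.5333 [ 33.4  12.  -83.5  89.9  36.6 105.5 -61. ] [421.6 119.4 517.8] [164.8  25.6  72.6] tilt 29.5 az -75.2 jaw az -10.7 el 13.7 xax [ 0.27  0.86 -0.43] 38.49386026921547 [ 0.8 -0.4 -3.3]
shift [ 8.63 -9.04 -4.55] turn -8.09
```

Request:
play_rows(steps=[[0.8,1,-1,-0.3,0],[0.8,2,-2,-0.8,-1],[0.8,3.2,-3.3,-1.5,-2],[0.8,8.6,-9,-4.5,-8],[0.8,8.6,-9,-4.5,-8],[0.8,8.6,-9,-4.5,-8],[0.8,8.6,-9,-4.5,-8],[0.8,8.6,-9,-4.5,-8],[0.8,8.6,-9,-4.5,-8],[0.8,8.6,-9,-4.5,-8]])

```text
t: 19.37
ee_pos: [327.0, 282.8, 479.5]
orientation: [179.4, 30.1, 101.9]
ft_force: [0.4, -0.4, -4.1]
opening: 38.8
```

```bash
python3 st.py; python3 go.py 50 560 500 125
```

```text
19.3667 [-51.    7.2 -10.6  89.9  21.4 105.5 -48.2] [327.  282.8 479.5] [179.4  30.1 101.9] tilt 30.1 az -76.9 jaw az 12.2 el 0.5 xax [-0.18  0.85 -0.5 ] 38.83352142247716 [ 0.4 -0.4 -4.1]
shift [10.96 -8.48 -7.38] turn -5.19
```

```bash
python3 go.py -90 530 520 125
```

```text
shift [ 10.54 -14.2   -8.12] turn -5.19
```

Request:
play_rows(steps=[[0.8,1,-1.4,-0.8,0],[0.8,2.2,-3,-1.8,-1],[0.8,10.5,-14.2,-8.1,-5],[0.8,10.5,-14.2,-8.1,-5],[0.8,10.5,-14.2,-8.1,-5],[0.8,10.5,-14.2,-8.1,-5],[0.8,10.5,-14.2,-8.1,-5],[0.8,10.5,-14.2,-8.1,-5],[0.8,10.5,-14.2,-8.1,-5],[0.8,10.5,-14.2,-8.1,-5]])

```text
t: 20.2
ee_pos: [216.4, 358.4, 475.6]
orientation: [-167.0, 27.9, 127.8]
ft_force: [3.0, 1.1, -6.6]
opening: 39.1
```

```bash
python3 st.py;  python3 go.py -130 540 720 125
```

```text
20.2 [-134.5   21.2   81.6   91.2    2.7  105.5  -14.9] [216.4 358.4 475.6] [-167.    27.9  127.8] tilt 30.6 az -78.5 jaw az 31.6 el -11.5 xax [-0.54  0.7  -0.47] 39.12844705155309 [ 3.   1.1 -6.6]
shift [  7.99  -9.77 -13.45] turn -0.75
```

```bash
python3 go.py 220 500 320 125
```

```text
shift [6.79 4.27 2.54] turn -0.75
```

Request:
play_rows(steps=[[0.8,1,0.6,0.6,0],[0.8,2.4,1.5,1.2,0],[0.8,3.8,2.4,1.8,0],[0.8,5,3.2,2.2,0],[0.8,6.8,4.3,2.5,0],[0.8,6.8,4.3,2.5,0],[0.8,6.8,4.3,2.5,0]])

```text
t: 20.78
ee_pos: [220.2, 502.6, 316.1]
orientation: [-166.8, 28.5, 127.9]
ft_force: [-0.4, -1.1, -2.6]
opening: 38.5
```

```bash
python3 st.py;  python3 go.py -110 560 350 125
```

```text
20.7833 [-115.8   42.2   65.6   84.4  -13.8   97.3  -14.5] [220.2 502.6 316.1] [-166.8   28.5  127.9] tilt 31.2 az -78.3 jaw az 31.5 el -11.6 xax [-0.54  0.69 -0.48] 38.524431624956826 [-0.4 -1.1 -2.6]
shift [  8.08 -10.12  -3.71] turn -0.77
```

Request:
play_rows(steps=[[0.8,1,-1.2,-0.4,0],[0.8,8.1,-10.1,-3.7,0],[0.8,8.1,-10.1,-3.7,0],[0.8,8.1,-10.1,-3.7,0],[0.8,8.1,-10.1,-3.7,0],[0.8,8.1,-10.1,-3.7,0],[0.8,8.1,-10.1,-3.7,0],[0.8,8.1,-10.1,-3.7,0],[0.8,8.1,-10.1,-3.7,0],[0.8,8.1,-10.1,-3.7,0]])

```text
t: 21.62
ee_pos: [-98.9, 555.0, 345.6]
orientation: [-167.7, 27.9, 127.1]
ft_force: [1.5, 1.4, -5.2]
opening: 39.0
```

```bash
python3 st.py;  python3 go.py -130 560 700 125
```

```text
21.6167 [-108.7   31.4    8.9   73.7   -3.6  105.5  -65.9] [-98.9 555.  345.6] [-167.7   27.9  127.1] tilt 30.3 az -77.8 jaw az 31.3 el -10.8 xax [-0.53  0.71 -0.47] 38.98290727277028 [ 1.5  1.4 -5.2]
shift [ -5.83  -3.6  -12.47] turn -0.82
```

Request:
play_rows(steps=[[0.8,-5.8,-3.6,-12.5,0],[0.8,-5.8,-3.6,-12.5,0],[0.8,-5.8,-3.6,-12.5,0]])

```text
t: 21.87
ee_pos: [-104.8, 527.2, 400.1]
orientation: [-169.4, 23.4, 126.7]
ft_force: [0.3, 0.7, -6.4]
opening: 38.8
```

Request:
play_rows(steps=[[0.8,-5.8,-3.6,-12.5,0],[0.8,-5.8,-3.6,-12.5,0],[0.8,-5.8,-3.6,-12.5,0]])

```text
t: 22.12
ee_pos: [-103.5, 498.8, 437.6]
orientation: [-170.4, 20.6, 125.9]
ft_force: [0.7, 0.2, -2.9]
opening: 38.9
```

```bash
python3 st.py;  python3 go.py -130 600 750 125
```

```text
22.1167 [-110.8   18.5    8.7   78.8   -3.5  105.6  -68.1] [-103.5  498.8  437.6] [-170.4   20.6  125.9] tilt 22.7 az -79.7 jaw az 32.5 el -9.0 xax [-0.55  0.76 -0.35] 38.88927869688496 [ 0.7  0.2 -2.9]
shift [ -0.75  -0.68 -13.14] turn -0.52
```

Request:
play_rows(steps=[[0.8,0.5,-1.5,-12.5,0],[0.8,0.5,-1.5,-12.5,0],[0.8,0.5,-1.5,-12.5,0]])

```text
t: 22.37
ee_pos: [-125.4, 513.1, 454.6]
orientation: [-171.5, 18.0, 125.8]
ft_force: [0.0, 0.3, -3.6]
opening: 39.0
```

Request:
play_rows(steps=[[0.8,0.5,-1.5,-12.5,0],[0.8,0.5,-1.5,-12.5,0],[0.8,0.5,-1.5,-12.5,0]])

```text
t: 22.62
ee_pos: [-144.3, 522.9, 474.4]
orientation: [-172.4, 15.3, 125.7]
ft_force: [-0.0, -1.3, -3.0]
opening: 38.9
```

```bash
python3 st.py;  python3 go.py -130 620 800 125
```

```text
22.6167 [-110.9   18.3    4.9   73.1   -3.8  105.5  -71.9] [-144.3  522.9  474.4] [-172.4   15.3  125.7] tilt 17.0 az -81.1 jaw az 33.7 el -7.3 xax [-0.56  0.78 -0.26] 38.90124795105556 [-0.  -1.3 -3. ]
shift [ -0.71   0.96 -13.55] turn -0.28
```

Request:
play_rows(steps=[[0.8,1,3,-12,0],[0.8,1,3,-12,0],[0.8,1,3,-12,0]])

```text
t: 22.87
ee_pos: [-126.8, 552.9, 489.7]
orientation: [-173.6, 12.6, 125.3]
ft_force: [0.1, 0.2, -3.1]
opening: 38.7
```

Request:
play_rows(steps=[[0.8,1,3,-12,0],[0.8,1,3,-12,0],[0.8,1,3,-12,0]])

```text
t: 23.12
ee_pos: [-108.7, 576.6, 508.1]
orientation: [-174.8, 10.0, 125.0]
ft_force: [0.5, 0.3, -3.5]
opening: 38.8
```

Request:
play_rows(steps=[[0.8,1,3,-12,0],[0.8,1,3,-12,0],[0.8,1,3,-12,0]])

```text
t: 23.37
ee_pos: [-90.5, 594.7, 529.3]
orientation: [-176.1, 7.3, 124.8]
ft_force: [0.4, 0.1, -3.4]
opening: 38.6
```

```bash
python3 st.py
```

```text
23.3667 [-108.3   20.    10.6   63.1   -4.   105.5  -64.4] [-90.5 594.7 529.3] [-176.1    7.3  124.8] tilt 8.3 az -83.6 jaw az 34.3 el -3.9 xax [-0.57  0.81 -0.13] 38.64465015683513 [ 0.4  0.1 -3.4]
```

Request:
play_rows(steps=[[0.8,1,5,-11,0],[0.8,1,5,-11,0],[0.8,1,5,-11,0]])

```text
t: 23.62
ee_pos: [-55.4, 618.2, 548.7]
orientation: [-177.6, 4.8, 124.6]
ft_force: [0.9, 0.9, -2.3]
opening: 38.6
```

Request:
play_rows(steps=[[0.8,1,5,-11,0],[0.8,1,5,-11,0],[0.8,1,5,-11,0]])

```text
t: 23.87
ee_pos: [-21.3, 635.6, 570.4]
orientation: [-179.2, 2.3, 124.5]
ft_force: [-0.2, 0.4, -3.0]
opening: 38.8
```

```bash
python3 st.py
```

```text
23.8667 [-101.5   21.1   10.6   56.    -3.3  105.5  -57.9] [-21.3 635.6 570.4] [-179.2    2.3  124.5] tilt 2.4 az -74.9 jaw az 34.5 el -0.8 xax [-0.57  0.82 -0.04] 38.839138367663026 [-0.2  0.4 -3. ]
```

Request:
play_rows(steps=[[0.8,1,0,-11,0],[0.8,1,0,-11,0],[0.8,1,0,-11,0]])

```text
t: 24.12
ee_pos: [-27.9, 624.0, 602.9]
orientation: [179.2, -0.3, 124.6]
ft_force: [-0.2, -0.1, -2.3]
opening: 38.7
```

Request:
play_rows(steps=[[0.8,0,0,0.4,0],[0.8,0,0,0.8,0],[0.8,0,0,0.8,0]])

```text
t: 24.37
ee_pos: [-28.9, 623.7, 579.3]
orientation: [179.4, -0.0, 124.7]
ft_force: [-0.5, 0.7, -3.7]
opening: 38.8
```

```bash
python3 st.py; python3 go.py 430 330 300 184;python3 go.py 430 330 300 4
```

```text
24.3667 [-105.5   17.9   14.6   59.5   -4.1  102.7  -57.9] [-28.9 623.7 579.3] [179.4  -0.  124.7] tilt 0.6 az 38.2 jaw az 34.7 el 0.6 xax [-0.57  0.82  0.  ] 38.83038621599038 [-0.5  0.7 -3.7]
shift [-20.11   8.3   11.24] turn -11.87
shift [-20.11   8.3   11.24] turn 24.13
```

Request:
play_rows(steps=[[0.8,-1,0.4,0.6,0],[0.8,-20,8.3,11.2,-12],[0.8,-20,8.3,11.2,-12],[0.8,-20,8.3,11.2,-12],[0.8,-20,8.3,11.2,-12],[0.8,-20,8.3,11.2,-12],[0.8,-20,8.3,11.2,-12],[0.8,-20,8.3,11.2,-12],[0.8,-20,8.3,11.2,-12],[0.8,-20,8.3,11.2,-12]])

```text
t: 25.2
ee_pos: [270.7, 433.8, 398.3]
orientation: [179.4, 0.5, -175.0]
ft_force: [1.1, 0.5, -3.8]
opening: 39.0
```

```bash
python3 st.py; python3 go.py 458 114 120 184
```

```text
25.2 [-81.5   4.   21.1  98.2  -1.4  77.3  34.9] [270.7 433.8 398.3] [ 179.4    0.5 -175. ] tilt 0.8 az 55.2 jaw az 95.0 el 0.6 xax [-1.   -0.09 -0.01] 38.9940127666399 [ 1.1  0.5 -3.8]
shift [ -6.25 -13.51  11.05] turn 0.2
```

Request:
play_rows(steps=[[0.8,-6.2,-13.5,9.5,0.2],[0.8,-6.2,-13.5,9.5,0.2],[0.8,-6.2,-13.5,9.5,0.2],[0.8,-6.2,-13.5,9.5,0.2],[0.8,-6.2,-13.5,9.5,0.2],[0.8,-6.2,-13.5,9.5,0.2],[0.8,-6.2,-13.5,9.5,0.2],[0.8,-6.2,-13.5,9.5,0.2],[0.8,-6.2,-13.5,9.5,0.2],[0.8,-6.2,-13.5,9.5,0.2]])

```text
t: 26.03
ee_pos: [444.3, 129.9, 172.1]
orientation: [179.4, 0.6, -176.3]
ft_force: [1.3, 2.0, -3.2]
opening: 38.6
```

Request:
play_rows(steps=[[0.8,0,-1,0.8,0],[0.8,0,-1.2,1.2,0],[0.8,0,-1.2,1.5,0],[0.8,0,-1.2,1.5,0]])

```text
t: 26.37
ee_pos: [445.2, 101.4, 133.6]
orientation: [179.5, 0.4, -176.4]
ft_force: [-0.7, 0.1, -3.4]
opening: 38.6
```

```bash
python3 st.py; python3 go.py 458 114 70 184; python3 - <<'E'
from h import *
import cv2
np.set_printoptions(precision=0,suppress=True)
s=ctrl.get_state();f=ctrl.grab_frame("wrist");k=dict(tcp=s["ee_pos"],rpy=s["orientation"])
M=R.from_euler('xyz',s["orientation"],degrees=True).as_matrix()
for x in(72,-88):
  for y in(-20,20): print("bar top",x,y,proj("wrist",s["ee_pos"]+M@[x,y,-39],**k))
t=[465.6,114,4.]
for n,x,y,z in(("outer",-96,46,16),("outer",-96,-46,16),("pocket",-84,24,16),("pocket",-84,-24,16),("cut",-30,46,16),("cut",-30,-46,16)):print(n,proj("wrist",place(t,(x,y,z)),**k))
cv2.imwrite("pics/w5.png",f)
E
```

```text
26.3667 [-49.1  16.4  37.7 124.4 -15.3  43.1  92.3] [445.2 101.4 133.6] [ 179.5    0.4 -176.4] tilt 0.6 az 57.8 jaw az 93.6 el 0.5 xax [-1.   -0.06 -0.01] 38.62748156879696 [-0.7  0.1 -3.4]
shift [-0.53  0.45  2.55] turn -0.08
bar top 72 -20 [[251. 102.]]
bar top 72 20 [[376. 102.]]
bar top -88 -20 [[270. 468.]]
bar top -88 20 [[358. 468.]]
outer [[390.  88.]]
outer [[265.  89.]]
pocket [[360. 105.]]
pocket [[295. 106.]]
cut [[386. 176.]]
cut [[269. 177.]]
```

View pics/w5.png

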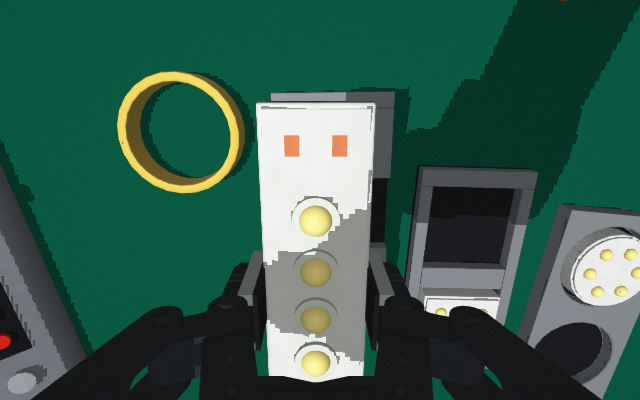

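```bash
python3 - <<'E'
from h import *
np.set_printoptions(precision=2,suppress=True)
s=ctrl.get_state();k=dict(tcp=s["ee_pos"],rpy=s["orientation"])
M=R.from_euler('xyz',s["orientation"],degrees=True).as_matrix()
o=np.array([(257,103),(375.5,103)])
f=lambda p:(np.vstack([proj("wrist",s["ee_pos"]+M@[p[0],p[1]+q,p[2]],**k) for q in(-20,20)])-o).ravel()
r=least_squares(f,[72,0,-39]);print("bar end top in tool",r.x,r.fun)
t,e=fit("wrist",[(-96,46,16),(-96,-46,16)],np.array([(394,91),(271,94)]),[465.6,114,4],**k);print("tray",t,e)
b=s["ee_pos"]+M@[r.x[0]-80,r.x[1],r.x[2]+22];print("bar centre underside",b)
T=place(t,[0,0,4])[0];print("tray floor",T)
d=T-b;print("shift units",M.T@d/25,"turn",(s["orientation"][2]+180-t[2])/5)
E
```

```text
bar end top in tool [ 71.58   0.93 -32.88] [ 0.   -0.02 -0.    0.02]
tray [468.65 120.21   5.01] [[ 0.94  0.03]
 [-0.93  0.04]]
bar centre underside [454.06 103.51 145.44]
tray floor [468.65 120.21   4.  ]
shift units [-0.58  0.58  5.67] turn -0.2673099025420516
```

Request:
play_rows(steps=[[0.8,-0.3,0.25,0.3,-0.1],[0.8,-0.59,0.5,1.2,-0.15],[0.8,-0.59,0.5,2.2,-0.15],[0.8,-0.59,0.5,3.2,-0.15],[0.8,-0.59,0.5,4,-0.15],[0.8,-0.59,0.5,4.5,-0.15],[0.8,-0.59,0.5,4.6,-0.15],[0.8,-0.59,0.5,4.6,-0.15]])

```text
t: 27.08
ee_pos: [461.0, 117.1, 19.9]
orientation: [179.4, 0.5, -175.5]
ft_force: [-0.4, -0.9, -3.4]
opening: 38.7
```

```bash
python3 st.py; python3 - <<'E'
from h import *
import cv2
np.set_printoptions(precision=1,suppress=True)
s=ctrl.get_state();f=ctrl.grab_frame("wrist");k=dict(tcp=s["ee_pos"],rpy=s["orientation"])
for t in([465.6,114,4.],[468,117,4.2]):
 for p in((-96,46,16),(-96,-46,16),(-84,24,16),(-84,-24,16),(-30,46,16),(-30,-46,16)):print(p,proj("wrist",place(t,p),**k))
cv2.imwrite("pics/w6.png",cv2.resize(f[60:260,200:440],None,fx=3,fy=3,interpolation=cv2.INTER_CUBIC))
E
```

```text
27.0833 [-40.7  30.4  27.6 124.8 -28.8  30.3 103.3] [461.  117.1  19.9] [ 179.4    0.5 -175.5] tilt 0.8 az 53.2 jaw az 94.5 el 0.6 xax [-1.   -0.08 -0.01] 38.67201164101161 [-0.4 -0.9 -3.4]
(-96, 46, 16) [[417.5  50.5]]
(-96, -46, 16) [[196.5  48.2]]
(-84, 24, 16) [[363.5  80.3]]
(-84, -24, 16) [[250.9  79.2]]
(-30, 46, 16) [[404.2 200.7]]
(-30, -46, 16) [[209.4 199.7]]
(-96, 46, 16) [[422.8  56.8]]
(-96, -46, 16) [[203.1  55.4]]
(-84, 24, 16) [[369.1  86.5]]
(-84, -24, 16) [[257.2  85.9]]
(-30, 46, 16) [[409.5 205.6]]
(-30, -46, 16) [[215.6 205.3]]
```

View pics/w6.png

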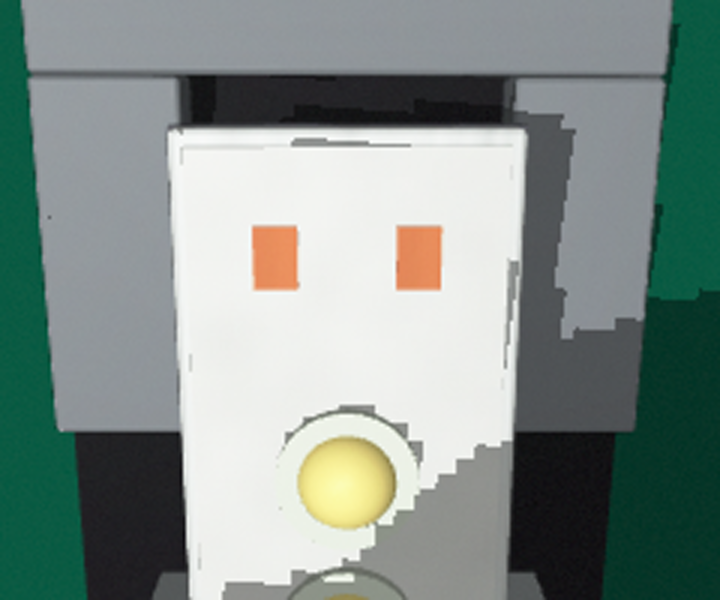

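```bash
python3 - <<'E'
from h import *
np.set_printoptions(precision=2,suppress=True)
s=ctrl.get_state();k=dict(tcp=s["ee_pos"],rpy=s["orientation"])
M=R.from_euler('xyz',s["orientation"],degrees=True).as_matrix()
t,e=fit("wrist",[(-84,24,16),(-84,-24,16),(-30,46,16),(-30,-46,16)],np.array([(371,85),(260.7,85),(411.7,204),(219,204)]),[465.6,114,4],**k);print("tray",t,e)
for dz in(-33,-38):
  b=s["ee_pos"]+M@[(71.6 if dz==-33 else 72)-80,0.6,dz+22]
  print("bar",b,"units",M.T@(place(t,[0,0,4])[0]-b)/25,"turn",(s["orientation"][2]+180-t[2])/5)
E
```

```text
tray [467.98 118.17   4.33] [[ 0.68  0.14]
 [-0.67 -0.14]
 [ 0.3  -0.03]
 [-0.3   0.14]]
bar [469.8  118.07  31.69] units [ 0.08 -0.    1.11] turn 0.023298632698529786
bar [469.36 117.98  36.68] units [ 0.07 -0.    1.31] turn 0.023298632698529786
```

Request:
play_rows(steps=[[0.8,0.07,0,0.3,0],[0.8,0.07,0,0.6,0],[0.8,0.07,0,0.85,0],[0.8,0.07,0,1,0],[0.8,0.07,0,1.05,0],[0.8,0.07,0,1.05,0],[0.8,0.07,0,1.05,0]])

```text
t: 27.72
ee_pos: [459.4, 115.6, -6.5]
orientation: [179.5, 0.5, -175.7]
ft_force: [-1.1, -0.3, -3.2]
opening: 38.6
```

Request:
play_rows(steps=[[0.8,0,0,0.05,0],[0.8,0,0,0.1,0],[0.8,0,0,0.1,0]])

```text
t: 27.97
ee_pos: [459.3, 115.8, -9.1]
orientation: [179.5, 0.5, -175.7]
ft_force: [-0.2, -0.4, -3.4]
opening: 39.1
```

Request:
play_rows(steps=[[0.8,0,0,0.05,0],[0.8,0,0,0.1,0],[0.8,0,0,0.1,0]])

```text
t: 28.22
ee_pos: [459.4, 115.9, -11.6]
orientation: [179.5, 0.5, -175.7]
ft_force: [0.4, -0.2, -1.5]
opening: 38.8
```

Request:
play_rows(steps=[[0.8,0,0,0.04,0],[0.8,0,0,0.08,0],[0.8,0,0,0.08,0]])

```text
t: 28.47
ee_pos: [459.6, 115.9, -12.7]
orientation: [179.4, 0.5, -175.6]
ft_force: [-1.2, -1.1, 9.2]
opening: 38.7
```

Request:
play_rows(steps=[[0.8,0,0,0.04,0],[0.8,0,0,0.06,0],[0.8,0,0,0.06,0]])

```text
t: 28.72
ee_pos: [459.6, 116.0, -12.8]
orientation: [179.3, 0.5, -175.6]
ft_force: [-7.0, -2.0, 29.7]
opening: 38.5
```

Request:
play_rows(steps=[[0.8,0,0,-0.06,0],[0.8,0,0,-0.06,0],[0.45,0,0,-0.06,0],[0.4,0,0,-0.06,0],[0.35,0,0,-0.06,0],[0.35,0,0,-0.06,0],[0.35,0,0,-0.06,0]])

```text
t: 29.3
ee_pos: [459.3, 115.8, -13.7]
orientation: [179.5, 0.5, -175.7]
ft_force: [0.2, 0.6, -1.3]
opening: 55.6
```

```bash
python3 st.py
```

```text
29.3 [-37.7  34.   24.  125.1 -32.1  26.2 106.1] [459.3 115.8 -13.7] [ 179.5    0.5 -175.7] tilt 0.7 az 51.0 jaw az 94.3 el 0.5 xax [-1.   -0.08 -0.01] 55.62245694087492 [ 0.2  0.6 -1.3]
```

Released with no force. I'll rise straight up, then check.

Request:
play_rows(steps=[[0.35,0,0,-0.4,0],[0.35,0,0,-1,0],[0.35,0,0,-2,0],[0.35,0,0,-3.5,0],[0.35,0,0,-5,0],[0.35,0,0,-6.5,0],[0.35,0,0,-8,0],[0.35,0,0,-8,0],[0.35,0,0,-8,0]])

```text
t: 30.05
ee_pos: [458.8, 114.5, 189.0]
orientation: [179.3, 0.8, -175.7]
ft_force: [0.5, -0.2, -0.8]
opening: 55.6
```

```bash
python3 st.py; python3 - <<'E'
from h import *
import cv2
s=ctrl.get_state();f=ctrl.grab_frame("wrist")
g=ctrl.grab_frame("scene")[120:330,190:470]
cv2.imwrite("pics/w7.png",np.hstack([cv2.resize(f,(480,300)),cv2.resize(g,(320,240))[:]] if 0 else [f[:,130:530],cv2.resize(g,(400,300)) if 0 else cv2.copyMakeBorder(cv2.resize(g,(400,300)),0,100,0,0,0)]))
E
```

```text
30.05 [-53.6  12.3  41.1 120.1 -11.2  50.3  88.3] [458.8 114.5 189. ] [ 179.3    0.8 -175.7] tilt 1.1 az 48.2 jaw az 94.4 el 0.7 xax [-1.   -0.08 -0.01] 55.61740797667188 [ 0.5 -0.2 -0.8]
```

View pics/w7.png

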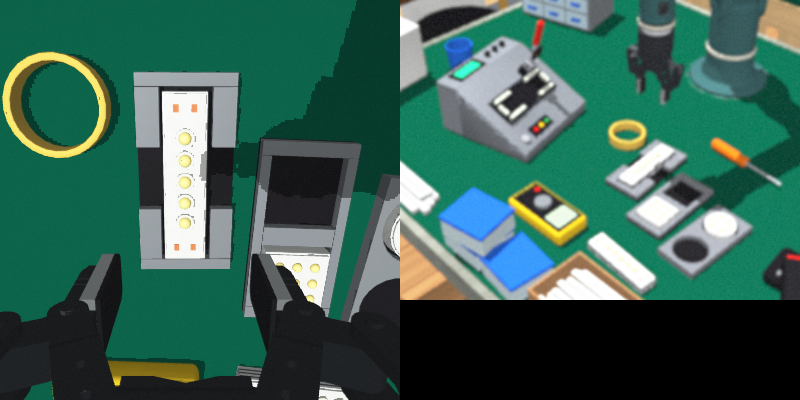

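The bar lies flat and centred in the long pocket, at (184,175) in the left half. The lever is up at (537,35) in the right half, and everything else is in place.

```bash
python3 -c "
from station import ctrl
print(ctrl.close_job())"
```

```text
the job is handed in; nothing more can be done
None
```

The bar is in the long-pocket tray, LEDs up, the clamp lever is up, and I handed the job in at about 30 s of the 54 s allowed. `close_job` gave no verdict.

**What I did**
1. I swung the lever up to about 1.8–1.9 rad while gripping its handle.
2. I lifted the bar out square to the deck.
3. I lowered it into the pocket until it touched the floor at the predicted height, with 9–30 N of contact force while still gripped. Then I let go and backed off.

**Last checks**
- **Bar:** the wrist picture shows it flat and centred in the pocket.
- **Lever:** the scene picture shows it up.
- **Other objects:** the ones in view look unmoved. I judged this by eye, not by measurement, and not every object was in the final views.
- **Robot:** it is clear of everything, with about 0 N on the wrist.

**What failed or disagreed**
- **Missed first grip:** the first try at the handle closed on nothing. The fingertips are about 20 mm behind the reported TCP, not 17 mm ahead of it as stated. A touch on the top of the handle confirmed this, and I corrected for it afterwards.
- **Tilting the tool:** the rows have no tilt, and a vertical tool could not straddle the bar on the sloped nest. I reached high, out-of-reach poses so that joint 6 sat at its range limit, which tilted the tool by about 30°. I levelled it the same way on the other side. Joint 6 read 105.5–105.6° against a limit of 105.57°, so a strict range check is the main risk.
- **Tray position:** the top and wrist cameras disagreed by about 4 mm, and I used the close wrist view.

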